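# Clamp the section-saw blade: collars and lock cap on the stepped spindle

## Task

The section saw's spindle stands upright in its stand with the blade already on its sprung flange: clamp the blade by lowering the wide collar over the spindle until it lies flat on the blade, then the narrow collar until it lies flat on the wide one, then the slotted cap, which you pass over the cross pin, press down against the spring, turn about a quarter turn so that the pin holds it, and let go. Work gently and by feel, because the spindle must never be loaded with more than 40 N, and leave the other things on the bench where they are.

Things in the scene. Friction and masses are not known exactly. Their poses are not given: they have to be found in the camera images.
- stand: Fixed grey foot, 104 mm wide. Origin: centre of its underside, z up, x along the cross pin. The spindle's seat is clamped immovably on it, up to 5 mm off centre in x and in y: look or feel for it. Spindle 30 mm thick to a square shoulder at z 53, 20 mm to a shoulder at z 71, then a 12 mm neck, round tip at z 98. Cross pin in the neck: 4 mm thick, 20 long, z 87 to 91.
- flange (a joint): Sprung flange on the spindle, 48 mm wide, carrying the blade (thin steel disc, 72 mm wide, top at z 44 above the stand's origin when free). Value: metres pushed down, 0 free to 0.0075 at the hard stop. The spring starts to give at 6 N and stiffens by 1.5 N per mm.
- wide_collar: Loose plain grey metal ring, 56 mm outside, 32 mm bore (1 mm clearance a side on the 30 mm spindle), 18 mm high, about 90 g. Origin: centre of the underside, z along the axis. Lies on the bench at the start. Home: underside on the blade, z 44 above the stand's origin.
- narrow_collar: Loose plain grey metal ring, 44 mm outside, 22 mm bore (1 mm clearance a side on the 20 mm spindle, and it passes over the cross pin), 18 mm high, about 60 g. Origin: centre of the underside, z along the axis. Home: underside on the wide collar's top, z 62 above the stand's origin.
- lock_cap: Loose steel knurled disc, 40 mm outside, 10 mm high, about 50 g, with a 15 mm centre hole crossed by a through slot 7.2 mm wide and 24 mm long. Origin: centre of the underside, z up, x along the slot. On the free stack its underside is at z 80; pressed 3 mm or more farther, its top is below the pin and it turns either way. Let go when turned, it springs up to the pin (underside z 77).
- forceps: Bystander: steel forceps, 131 mm long, lying at the front edge. Origin at the middle of the underside, y along it.
- marker: Bystander: pen, 128 mm long, 13 thick, lying between the parts and the back. Origin at the middle, y along it.
- oil_bottle: Bystander: small brown bottle, 26 mm wide, 52 high, standing among the loose parts. Origin at the centre of its foot.
- bench_log: Bystander: dark red bound book, 106 by 150 by 16 mm, lying at the far left. Origin at the centre of its underside.
- petri_dish: Bystander: round flat dish, 89 mm wide, 16 high, behind the stand. Origin at the centre of its underside.
- buffer_0: Bystander: white bottle, 36 mm wide, 82 high, at the back right. Origin at the centre of its foot.
Things that resemble listed ones, but are neither listed nor needed, are in the scene too. Leave any blue or purple look-alike of the lock_cap alone. What is shaped like the narrow_collar but orange or turquoise is not meant.

How it is judged:
On the way, in this order (a step that is already met when the one before it is completed fails the run):
1. the wide collar is threaded and lies flat on the blade (z of wide_collar in the frame of stand below 0.0455 m and horizontal distance between wide_collar and stand below 0.009 m and angle between wide_collar's own z axis and vertical below 0.06 rad), for 0.2 s.
2. the narrow collar is threaded and lies flat on the wide collar (all of step 1 and z of narrow_collar in the frame of stand below 0.0635 m and horizontal distance between narrow_collar and stand below 0.009 m and angle between narrow_collar's own z axis and vertical below 0.06 rad), for 0.2 s.
3. the cap is pressed below the pin and turned across it (all of step 2 and z of lock_cap in the frame of stand below 0.0785 m and horizontal distance between lock_cap and stand below 0.009 m and angle between lock_cap's own z axis and vertical below 0.06 rad and angle between the x axis of lock_cap and the x axis of stand, either way round above 0.85 rad), for 0.2 s.
At the end, for the whole second after the job is handed in: Wide collar flat on the blade (underside below z 43 mm in the stand's frame), narrow collar flat on it (below 61), cap under the pin (below 78.5), slot at least 49 degrees (0.85 rad) off the pin, all threaded (within 9 mm of the foot's centre), spring held down 1.5 mm or more, at rest (z of wide_collar in the frame of stand below 0.043 m and horizontal distance between each of wide_collar, narrow_collar, lock_cap and stand below 0.009 m and angle between each of wide_collar, narrow_collar, lock_cap's own z axis and vertical below 0.06 rad and z of narrow_collar in the frame of stand below 0.061 m and z of lock_cap in the frame of stand below 0.0785 m and angle between the x axis of lock_cap and the x axis of stand, either way round above 0.85 rad and value of joint flange above 0.0015 m and linear speed of each of wide_collar, narrow_collar, lock_cap below 0.01 m/s); the robot touches nothing.
It fails at once if the spindle, flange or stand is loaded with more than 40 N (contact force between stand and anything else above 40 N).
It fails at once if a bystander is shifted by more than 20 mm (distance of any of forceps, marker, oil_bottle, bench_log, petri_dish, buffer_0 from where it was at the start of the episode above 0.02 m).
It also fails if it takes over 72 s, if anything falls off the work surface, if the arm or the gripper's body presses on something with over 40 N, if the wrist force passes 120 N, or if a joint passes its speed limit or range.

## Robot

A 7-joint arm with a two-finger parallel gripper is mounted at the origin on a cart in front of the work surface, level with it; the furniture and walls round the work are solid. World frame = base frame: x ahead of the robot, y to its left, z up, the work surface at z = 0. Lengths are in m, angles in rad, forces in N, time in s.
With the tool pointing down it reaches from about 0.4 to 0.925 m from the base axis. Payload 5.6 kg.
Tool frame: the origin (TCP) lies midway between the tips of the shut fingers; the grasp point (between the pads) lies 19 mm behind it; z points along the fingers, y is the line along which they close (so a half turn about z gives the same grasp; the last joint's range is limited). The gripper opens to 85 mm and grips with 20 to 120 N. Pads are 22 mm wide; open, the fingers measure 114 mm over their backs; the gripper's body (76 mm by 85 mm) begins 54 mm behind the grasp point. The pads swing forward as they close: fully open they stand 13 mm farther back than shut.
Start: joints at [-1.144, 0.468, -0.012, 1.603, 0.006, 1.071, -0.056], TCP at [0.294, 0.58, 0.231] pointing down, gripper open.
Joint ranges: [-2.53, 2.53], [-0.31, 2.02], [-1.57, 1.55], [0.28, 2.44], [-1.29, 4.43], [0.15, 1.84], [-2.92, 2.92]. Speed limits (rad/s): [2.57, 2.57, 3.14, 3.14, 3.14, 3.14, 3.14].

## Interface

Orientations are given as a unit quaternion [x, y, z, w].
In Python, from station import readout, snapshot, ticket gives the robot as it stands.
- The arm moves only by the tool drive_tool, never from a script. Its argument "plan" is text: rows parted by semicolons, each of 7 numbers parted by spaces: the shift along the world's x, y, z as a fraction of full scale, then the turn, a rotation vector about the world's x, y, z as a fraction of full scale, then the gripper's target within -1 to 1 (shut at 1, half-way at 0, fully open at -1). In form: x y z rx ry rz gripper; .... A call has exactly 10 rows; each row is the pose to reach, as a shift and turn from the pose commanded when the call began, turning the shorter way round; what a row does not reach only later rows make up. Full scale, the value 1, is 0.2 m for a shift and 180 degrees for a turn. A row lasts 1/12 s, in which the tool goes at most 41.7 mm and 7.16 degrees, less where a joint would pass 70% of its speed; a pose out of reach is approached as far as the arm can. A call with a number of a shift or a turn outside -1 to 1 is refused whole. A call with a gripper value outside its range is refused whole. The fingers move at their own pace and stop on an object; the grip force is fixed at half the most. Time passes only in rows, so rows that repeat a pose let the fingers close, or fill a call up. It gives the time, the measured TCP pose, the force, the opening and the grip force at its end, in the units of the state.
- readout.state(): the state, without advancing time (a new reading comes with each control period).
- snapshot(name): name is "scene" or "top"; returns a dict with "frame" (420x560x3 uint8, red, green, blue), "intrinsics" (3x3 intrinsics, pixels), "extrinsics" (4x4, takes a point from world to camera coordinates). Camera axes: x right, y down, z forward; pixel columns grow to the right and rows downward; lengths in m; the calibration is good to about 2 mm. A picture is of the moment at which its call begins. There is no depth.
- ticket.hand_in(): hands the job in; it is judged then, once.
The state is a dict: "t": time; "joints": joint angles; "qd": joint speeds; "joint_efforts": joint torques, N m; "eef_pos": TCP position; "orientation": TCP orientation; "contact_force": force on the tool from outside, world axes, zero at the start; "moment": the same for the moment, N m; "gripper_width": opening from 0.0 (shut) to 1.0 (fully open); "grip_force": force on a finger pad.
Only numpy, scipy, OpenCV 4.12 (cv2) and the standard library are available. Lean on these libraries where they do the work, as an engineer would, in place of code of your own. Each camera call takes 0.05 s, during which the arm holds its last target. There are 200 camera calls.

## Working session

There is one attempt and no reset: what is moved stays moved. The work goes in short steps, Python scripts to look and compute and a tool call to move; the robot and the scene stay as the last step left them, time stands still between calls to the robot, and variables do not carry over. Pictures are saved under pics/ and viewed, at most 10 in all, crops included, and the job is handed in when it is done.

Besides the shell and the picture viewer there is one more tool, called after "Call:" as a command line: name --argument value ..., lists and objects as JSON in quotes. drive_tool: Moves the arm, as the interface text tells. Its arguments: {"type":"object","properties":{"plan":{"type":"string"}},"required":["plan"]}

```bash
mkdir -p pics; cat > h.py <<'E'
import cv2,numpy as np
from station import readout,snapshot,ticket
def ray(s,u,v,z):
    K=np.array(s["intrinsics"]);E=np.array(s["extrinsics"])
    R=E[:3,:3];c=-R.T@E[:3,3];d=R.T@np.linalg.inv(K)@np.array([u,v,1.])
    return c+d*(z-c[2])/d[2]
def proj(s,p):
    K=np.array(s["intrinsics"]);E=np.array(s["extrinsics"])
    q=K@(E[:3,:3]@np.array(p)+E[:3,3]);return q[:2]/q[2]
def save(s,n,crop=None,f=1):
    im=s["frame"][:,:,::-1]
    if crop: a,b,c,d=crop; im=im[b:d,a:c]
    cv2.imwrite("pics/"+n+".png",cv2.resize(im,None,fx=f,fy=f,interpolation=cv2.INTER_CUBIC))
E
python3 - <<'E'
from h import *
for n in("scene","top"):
    s=snapshot(n);save(s,n+"0",None,1.4)
    E=np.array(s["extrinsics"]);print(n,-E[:3,:3].T@E[:3,3],E[:3,:3].round(2).tolist(),np.array(s["intrinsics"]).tolist())
print(readout.state())
E
```

```text
scene [-0.19140774  0.87331265  0.55377334] [[-0.72, -0.7, -0.02], [-0.32, 0.36, -0.88], [0.62, -0.62, -0.48]] [[421.3860069726852, 0.0, 286.8540106791407], [0.0, 421.3860069726852, 212.91642893863485], [0.0, 0.0, 1.0]]
top [0.353316   0.19363418 1.10747153] [[0.02, -1.0, 0.01], [-0.99, -0.02, -0.1], [0.1, -0.01, -0.99]] [[416.95191496533187, 0.0, 277.9595431885271], [0.0, 416.95191496533187, 212.6704805158578], [0.0, 0.0, 1.0]]
{'t': 0.1, 'joints': array([-1.14400879,  0.46832948, -0.01162131,  1.60350898,  0.00601607,
        1.07140342, -0.05629347]), 'qd': array([ 6.46908756e-04, -1.33075383e-03,  3.65057166e-04, -8.39516250e-05,
        6.92188759e-04,  9.47586290e-04, -7.73964121e-04]), 'joint_efforts': array([ 1.40005286e-03, -5.33522558e+01,  2.16145988e-02, -2.51968002e+01,
        1.15037884e-02,  4.24952668e-03,  6.78341522e-06]), 'eef_pos': array([0.29408178, 0.5791155 , 0.23041673]), 'orientation': array([ 2.32756049e-01,  9.72534817e-01, -7.97152430e-04, -1.28185886e-04]), 'contact_force': array([ 0.2751563 , -0.11945236, -0.5574513 ]), 'moment': array([0.05156822, 0.01213051, 0.03203798]), 'grip_force': 0.0, 'gripper_width': 1.0054358001229795}
```

View pics/scene0.png

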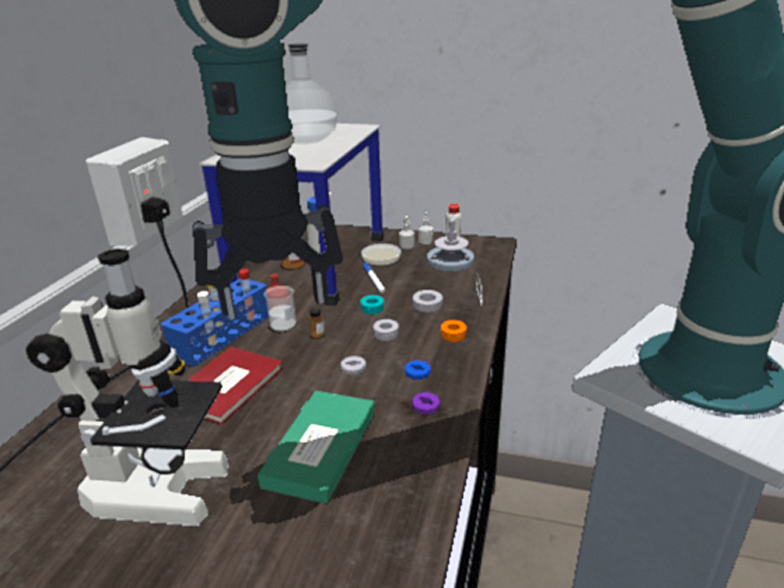

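View pics/top0.png

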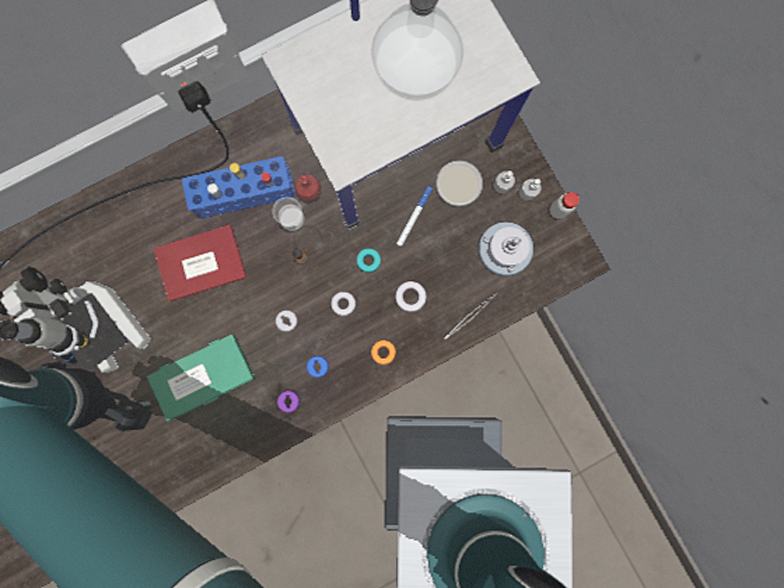

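```bash
python3 - <<'E'
from h import *
s=snapshot("top");f=s["frame"][:,:,::-1]
hsv=cv2.cvtColor(f,cv2.COLOR_BGR2HSV)
m=((hsv[...,2]>165)&(hsv[...,1]<60)).astype(np.uint8)
for name,(u0,v0,u1,v1),h in(("wide",(278,196,309,228),.018),("narrow",(232,203,258,231),.018),("cap",(192,217,217,243),.010)):
    mm=np.zeros_like(m);mm[v0:v1,u0:u1]=m[v0:v1,u0:u1]
    cs,h_=cv2.findContours(mm,cv2.RETR_CCOMP,cv2.CHAIN_APPROX_NONE)
    for c in cs:
        if cv2.contourArea(c)<8: continue
        (u,v),(a,b),an=cv2.minAreaRect(c);M=cv2.moments(c)
        cx,cy=M['m10']/M['m00'],M['m01']/M['m00']
        p=ray(s,cx,cy,h);q=ray(s,cx+1,cy,h);k=np.linalg.norm(q-p)
        mu=0.5*np.degrees(np.arctan2(2*M['mu11'],M['mu20']-M['mu02']))
        print(name,(round(cx,1),round(cy,1)),p.round(4),"diam mm",round(2e3*k*np.sqrt(cv2.contourArea(c)/np.pi),1),"box",round(a*k*1e3),round(b*k*1e3),"axis",round(mu,1))
im=f
A=cv2.resize(im[180:255,190:315],(800,480),interpolation=cv2.INTER_CUBIC)
cv2.imwrite("pics/parts.png",A)
B=cv2.resize(im[150:206,332:392],(600,560),interpolation=cv2.INTER_CUBIC)
cv2.imwrite("pics/stand.png",B)
E
```

```text
wide (293.0, 211.3) [0.4705 0.1459 0.018 ] diam mm 53.7 box 53 53 axis 0.2
wide (293.0, 211.2) [0.4706 0.1459 0.018 ] diam mm 33.6 box 32 34 axis 80.3
narrow (244.7, 216.4) [0.4543 0.2722 0.018 ] diam mm 41.3 box 39 42 axis -3.7
narrow (244.6, 216.4) [0.4543 0.2725 0.018 ] diam mm 23.9 box 22 24 axis -45.0
cap (204.0, 228.6) [0.4205 0.3791 0.01  ] diam mm 36.3 box 34 37 axis -7.9
cap (203.9, 228.6) [0.4205 0.3791 0.01  ] diam mm 20.1 box 28 17 axis 46.3
```

View pics/parts.png

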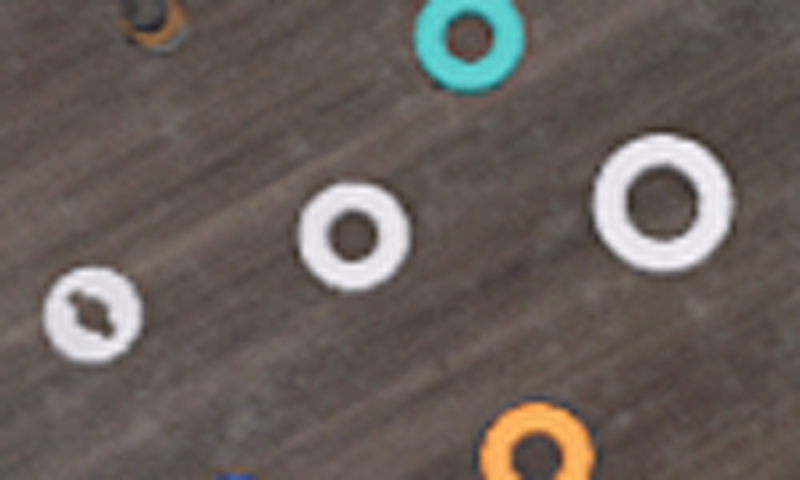

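View pics/stand.png

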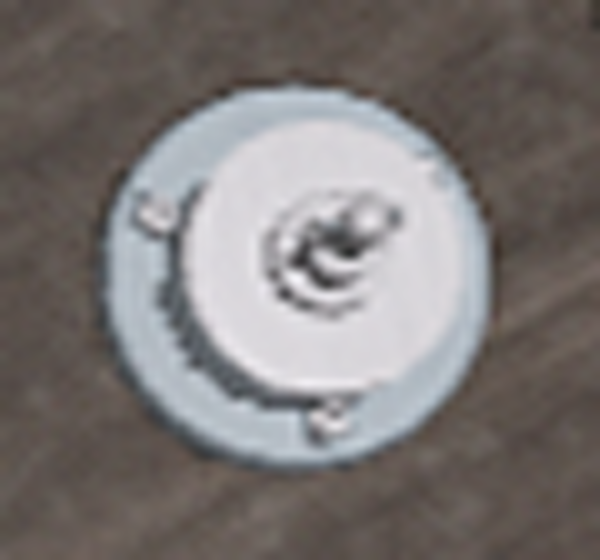

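Candidates: cap-like parts are grey (204,229), blue (227,262) and purple (206,287). Narrow-collar-like parts are grey (245,216), orange (274,251) and turquoise (263,186). The grey ones fit the description, and the crop confirms it: diameters 54, 41 and 36 mm, with the cap's slot running upper-left to lower-right. The stand crop shows the blade centred near (364.5,176), with the pin apparently pointing up and to the right. Next I'll fit the blade and check the pin in both views.

```bash
python3 - <<'E'
from h import *
s=snapshot("top");f=s["frame"][:,:,::-1]
hsv=cv2.cvtColor(f,cv2.COLOR_BGR2HSV)
box=(slice(150,206),slice(332,392))
roi=hsv[box];big=cv2.resize(f[box],None,fx=8,fy=8,interpolation=cv2.INTER_CUBIC);H=cv2.cvtColor(big,cv2.COLOR_BGR2HSV)
print("blade S,V",roi[20,35],"foot",roi[30,14],"bench",roi[50,55])
for nm,mask,z,d in(("blade",(H[...,1]<18)&(H[...,2]>185),.044,72),("foot",(H[...,2]>125),.012,104)):
    m=mask.astype(np.uint8);m=cv2.morphologyEx(m,cv2.MORPH_OPEN,np.ones((15,15)))
    c=max(cv2.findContours(m,cv2.RETR_EXTERNAL,cv2.CHAIN_APPROX_NONE)[0],key=cv2.contourArea)
    (x,y),ax,an=cv2.fitEllipse(cv2.convexHull(c))
    u,v=332+(x+.5)/8-.5,150+(y+.5)/8-.5
    p=ray(s,u,v,z);k=np.linalg.norm(ray(s,u+1,v,z)-p)
    print(nm,(round(u,2),round(v,2)),p.round(4),"diam mm",[round(a/8*k*1e3,1) for a in ax],"want",d)
    if nm=="blade":
        P=p
for z in(.053,.071,.089,.098): print(z,proj(s,[P[0],P[1],z]).round(1))
u,v=proj(s,[P[0],P[1],.08]).astype(int)
T=cv2.resize(f[v-14:v+14,u-14:u+14],(400,400),interpolation=cv2.INTER_CUBIC);o1=(u-14,v-14)
s2=snapshot("scene");u,v=proj(s2,[P[0],P[1],.07]).astype(int);print("scene",u,v,[proj(s2,[P[0],P[1],z]).round(1).tolist() for z in(.044,.089,.098)])
S=cv2.resize(s2["frame"][v-20:v+20,u-20:u+20,::-1],(400,400),interpolation=cv2.INTER_CUBIC)
print(o1,(u-20,v-20))
cv2.imwrite("pics/pin.png",np.hstack([T,S]))
E
```

```text
blade S,V [140   4 171] foot [103  24 198] bench [11 53 92]
blade (364.27, 175.13) [ 0.5658 -0.0363  0.044 ] diam mm [np.float64(71.9), np.float64(74.8)] want 72
foot (361.28, 177.05) [ 0.5668 -0.0353  0.012 ] diam mm [np.float64(101.3), np.float64(103.9)] want 104
0.053 [365.  174.5]
0.071 [366.6 173.1]
0.089 [368.2 171.6]
0.098 [369.  170.9]
scene 321 164 [[321.2, 172.4], [321.5, 158.5], [321.6, 155.6]]
(np.int64(353), np.int64(158)) (np.int64(301), np.int64(144))
```

View pics/pin.png

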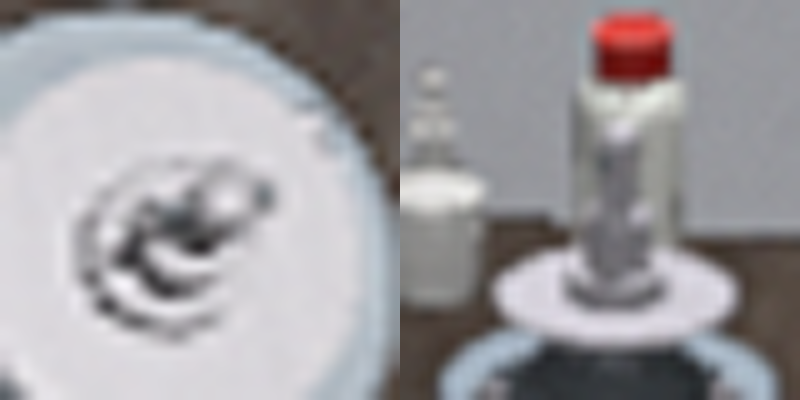

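The blade fits at (0.566, -0.036) with diameter 72–75 mm (72 expected). The predicted tip, crop (236,192), matches the bright blob there. In the scene view the pin doesn't stick out beside the neck, so it lies nearly along that line of sight, about -50°. The three foot screws agree with that at -50.5°. Starting the moves with the wide collar.

Call:
drive_tool --plan "0.88 -1 -0.4 0 0 0 -1;0.88 -1 -0.4 0 0 0 -1;0.88 -1 -0.4 0 0 0 -1;0.88 -1 -0.4 0 0 0 -1;0.88 -1 -0.4 0 0 0 -1;0.88 -1 -0.4 0 0 0 -1;0.88 -1 -0.4 0 0 0 -1;0.88 -1 -0.4 0 0 0 -1;0.88 -1 -0.4 0 0 0 -1;0.88 -1 -0.4 0 0 0 -1"

```text
t: 1.08
eef_pos: [0.4698, 0.3803, 0.1513]
orientation: [0.233, 0.973, 0.0, -0.0]
contact_force: [-0.3, 0.2, -0.2]
gripper_width: 0.999
grip_force: 0.0
```

Call:
drive_tool --plan "0 -1 -0.3 0 0 0 -1;0 -1 -0.3 0 0 0 -1;0 -1 -0.3 0 0 0 -1;0 -1 -0.3 0 0 0 -1;0 -1 -0.3 0 0 0 -1;0 -1 -0.3 0 0 0 -1;0 -1 -0.3 0 0 0 -1;0 -1 -0.3 0 0 0 -1;0 -1 -0.3 0 0 0 -1;0 -1 -0.3 0 0 0 -1"

```text
t: 1.92
eef_pos: [0.4704, 0.182, 0.0918]
orientation: [0.231, 0.973, 0.001, 0.0]
contact_force: [-0.3, 0.3, 0.4]
gripper_width: 1.005
grip_force: 0.0
```

Call:
drive_tool --plan "0 -0.17 0 0 0 0 -1;0 -0.17 0 0 0 0 -1;0 -0.17 -0.2 0 0 0 -1;0 -0.17 -0.35 0 0 0 -1;0 -0.17 -0.45 0 0 0 -1;0 -0.17 -0.45 0 0 0 -1;0 -0.17 -0.45 0 0 0 0;0 -0.17 -0.45 0 0 0 1;0 -0.17 -0.45 0 0 0 1;0 -0.17 -0.45 0 0 0 1"

```text
t: 2.75
eef_pos: [0.4715, 0.1464, 0.0033]
orientation: [0.233, 0.973, 0.001, 0.001]
contact_force: [-1.1, 0.1, 4.1]
gripper_width: 0.628
grip_force: 63.0
```

Call:
drive_tool --plan "0 0 0 0 0 0 1;0 0 0.2 0 0 0 1;0 0 0.4 0 0 0 1;0.05 -0.1 0.625 0 0 0 1;0.15 -0.3 0.625 0 0 0 1;0.25 -0.5 0.625 0 0 0 1;0.37 -0.7 0.625 0 0 0 1;0.472 -0.912 0.625 0 0 0 1;0.472 -0.912 0.625 0 0 0 1;0.472 -0.912 0.625 0 0 0 1"

```text
t: 3.58
eef_pos: [0.567, -0.0436, 0.1279]
orientation: [0.237, 0.972, -0.001, 0.003]
contact_force: [-0.4, 0.1, 0.1]
gripper_width: 0.623
grip_force: 63.7
```

```bash
python3 - <<'E'
from h import *
s=snapshot("scene");t=snapshot("top")
st=readout.state();print(st["eef_pos"],st["contact_force"],st["moment"],st["joints"].round(2))
A=cv2.resize(s["frame"][100:200,265:375,::-1],(440,400),interpolation=cv2.INTER_CUBIC)
B=cv2.resize(t["frame"][130:220,320:410,::-1],(360,400),interpolation=cv2.INTER_CUBIC)
cv2.imwrite("pics/over.png",np.hstack([A,B]))
E
```

```text
[ 0.56488287 -0.03758803  0.1270547 ] [ 0.05146711  0.3505123  -1.11219965] [-0.0063551   0.02654771 -0.04181549] [-0.09  0.46  0.13  1.9  -0.08  0.79  1.18]
```

View pics/over.png

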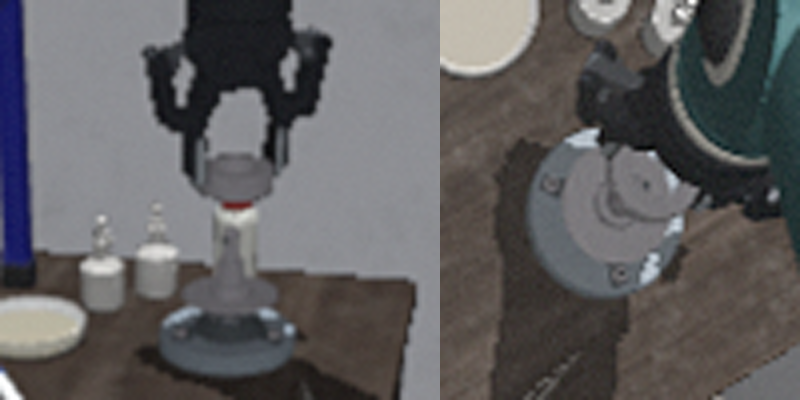

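The collar is level and sits over the tip; in the top view the tip shows inside its bore at about (645,183). Lowering it past the 20 mm part to the 53 mm shoulder level.

Call:
drive_tool --plan "0 0 -0.04 0 0 0 1;0 0 -0.08 0 0 0 1;0 0 -0.12 0 0 0 1;0 0 -0.16 0 0 0 1;0 0 -0.2 0 0 0 1;0 0 -0.24 0 0 0 1;0 0 -0.28 0 0 0 1;0 0 -0.31 0 0 0 1;0 0 -0.32 0 0 0 1;0 0 -0.32 0 0 0 1"

```text
t: 4.52
eef_pos: [0.5642, -0.0369, 0.0615]
orientation: [0.233, 0.973, -0.0, -0.001]
contact_force: [-0.5, -0.0, -1.3]
gripper_width: 0.623
grip_force: 63.7
```

Call:
drive_tool --plan "0.008 0.004 0 0 0 0 1;0.008 0.004 0 0 0 0 1;0.008 0.004 -0.005 0 0 0 1;0.008 0.004 -0.01 0 0 0 1;0.008 0.004 -0.015 0 0 0 1;0.008 0.004 -0.02 0 0 0 1;0.008 0.004 -0.025 0 0 0 1;0.008 0.004 -0.028 0 0 0 1;0.008 0.004 -0.032 0 0 0 1;0.008 0.004 -0.032 0 0 0 1"

```text
t: 5.35
eef_pos: [0.5663, -0.0361, 0.056]
orientation: [0.233, 0.973, -0.0, 0.0]
contact_force: [-0.7, -0.2, 1.6]
gripper_width: 0.625
grip_force: 64.0
```

Call:
drive_tool --plan "0 0 -0.005 0 0 0 1;0 0 -0.01 0 0 0 1;0 0 -0.01 0 0 0 1;0 0 -0.01 0 0 0 1;0 0 -0.01 0 0 0 1;0 0 -0.01 0 0 0 1;0 0 -0.01 0 0 0 1;0 0 -0.01 0 0 0 1;0 0 -0.01 0 0 0 1;0 0 -0.01 0 0 0 1"

```text
t: 6.18
eef_pos: [0.5659, -0.0364, 0.0537]
orientation: [0.233, 0.972, -0.0, -0.0]
contact_force: [-2.4, -2.7, -0.3]
gripper_width: 0.622
grip_force: 63.8
```

It threaded past the shoulder with only light side forces. Easing it toward -x, -y and seating it.

Call:
drive_tool --plan "-0.003 -0.003 0 0 0 0 1;-0.003 -0.003 -0.005 0 0 0 1;-0.003 -0.003 -0.01 0 0 0 1;-0.003 -0.003 -0.015 0 0 0 1;-0.003 -0.003 -0.02 0 0 0 1;-0.003 -0.003 -0.025 0 0 0 1;-0.003 -0.003 -0.03 0 0 0 1;-0.003 -0.003 -0.033 0 0 0 1;-0.003 -0.003 -0.035 0 0 0 1;-0.003 -0.003 -0.035 0 0 0 1"

```text
t: 7.02
eef_pos: [0.5657, -0.0365, 0.0472]
orientation: [0.233, 0.973, 0.0, -0.0]
contact_force: [-3.0, -0.3, 3.7]
gripper_width: 0.629
grip_force: 64.3
```

Call:
drive_tool --plan "0 0 0 0 0 0 0;0 0 0 0 0 0 -1;0 0 0 0 0 0 -1;0 0 0.01 0 0 0 -1;0 0 0.1 0 0 0 -1;0 0 0.3 0 0 0 -1;0 0 0.5 0 0 0 -1;-0.09 0.18 0.5 0 0 0 -1;-0.18 0.36 0.5 0 0 0 -1;-0.27 0.54 0.5 0 0 0 -1"

```text
t: 7.85
eef_pos: [0.512, 0.0724, 0.1481]
orientation: [0.234, 0.972, 0.001, 0.001]
contact_force: [0.8, -0.2, 0.3]
gripper_width: 1.0
grip_force: 0.0
```

Call:
drive_tool --plan "-0.09 0.18 -0.1 0 0 0 -1;-0.18 0.36 -0.2 0 0 0 -1;-0.27 0.54 -0.25 0 0 0 -1;-0.287 0.72 -0.3 0 0 0 -1;-0.287 0.9 -0.3 0 0 0 -1;-0.287 1 -0.3 0 0 0 -1;-0.287 1 -0.3 0 0 0 -1;-0.287 1 -0.3 0 0 0 -1;-0.287 1 -0.3 0 0 0 -1;-0.287 1 -0.3 0 0 0 -1"

```text
t: 8.68
eef_pos: [0.4547, 0.2699, 0.087]
orientation: [0.234, 0.972, -0.0, 0.0]
contact_force: [-0.1, 0.5, 0.7]
gripper_width: 0.998
grip_force: 0.0
```

```bash
python3 - <<'E'
from h import *
t=snapshot("top");st=readout.state();print(st["eef_pos"],st["contact_force"])
hsv=cv2.cvtColor(t["frame"][:,:,::-1].copy(),cv2.COLOR_BGR2HSV)
B=cv2.resize(t["frame"][148:204,332:392,::-1],(600,560),interpolation=cv2.INTER_CUBIC)
cv2.imwrite("pics/wide_on.png",B)
E
```

```text
[0.45473937 0.2698714  0.08700296] [ 1.03362172  0.48997725 -0.05465349]
```

View pics/wide_on.png

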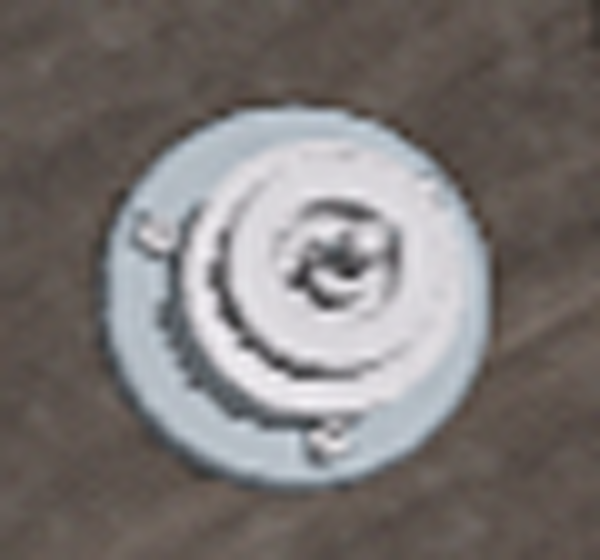

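The wide collar lies flat on the blade, centred around the spindle at crop (340,260). Picking up the narrow collar.

Call:
drive_tool --plan "0 0.012 0 0 0 0 -1;0 0.012 -0.15 0 0 0 -1;0 0.012 -0.3 0 0 0 -1;0 0.012 -0.425 0 0 0 -1;0 0.012 -0.425 0 0 0 -1;0 0.012 -0.425 0 0 0 0;0 0.012 -0.425 0 0 0 1;0 0.012 -0.425 0 0 0 1;0 0.012 -0.425 0 0 0 1;0 0.012 -0.425 0 0 0 1"

```text
t: 9.57
eef_pos: [0.4555, 0.2743, 0.0041]
orientation: [0.233, 0.972, 0.001, 0.001]
contact_force: [-0.8, -0.7, 6.3]
gripper_width: 0.483
grip_force: 60.3
```

Call:
drive_tool --plan "0 0 0.1 0 0 0 1;0 0 0.3 0 0 0 1;0 0 0.5 0 0 0 1;0 0 0.65 0 0 0 1;0.06 -0.18 0.65 0 0 0 1;0.12 -0.36 0.65 0 0 0 1;0.18 -0.54 0.65 0 0 0 1;0.24 -0.72 0.65 0 0 0 1;0.3 -0.9 0.65 0 0 0 1;0.35 -1 0.65 0 0 0 1"

```text
t: 10.4
eef_pos: [0.5253, 0.0689, 0.1335]
orientation: [0.235, 0.972, -0.0, 0.001]
contact_force: [0.5, -0.8, -0.5]
gripper_width: 0.483
grip_force: 61.3
```

```bash
python3 -c "
from station import readout
s=readout.state();print(s['eef_pos'],s['gripper_width'],s['contact_force'])"
```

```text
[0.52525993 0.06890602 0.1334697 ] 0.4827950683427434 [ 0.48006162 -0.83261332 -0.52990377]
```

Call:
drive_tool --plan "0.07 -0.18 0 0 0 0 1;0.14 -0.36 0 0 0 0 1;0.204 -0.544 0 0 0 0 1;0.204 -0.544 0 0 0 0 1;0.204 -0.544 0 0 0 0 1;0.204 -0.544 -0.05 0 0 0 1;0.204 -0.544 -0.1 0 0 0 1;0.204 -0.544 -0.14 0 0 0 1;0.204 -0.544 -0.17 0 0 0 1;0.204 -0.544 -0.17 0 0 0 1"

```text
t: 11.23
eef_pos: [0.5636, -0.0339, 0.0959]
orientation: [0.232, 0.973, -0.0, -0.002]
contact_force: [0.0, -0.0, -0.4]
gripper_width: 0.483
grip_force: 61.3
```

Call:
drive_tool --plan "0.005 -0.006 0 0 0 0 1;0.005 -0.006 0 0 0 0 1;0.005 -0.006 0 0 0 0 1;0.005 -0.006 0 0 0 0 1;0.005 -0.006 -0.004 0 0 0 1;0.005 -0.006 -0.008 0 0 0 1;0.005 -0.006 -0.012 0 0 0 1;0.005 -0.006 -0.012 0 0 0 1;0.005 -0.006 -0.012 0 0 0 1;0.005 -0.006 -0.012 0 0 0 1"

```text
t: 12.07
eef_pos: [0.5661, -0.0362, 0.0955]
orientation: [0.233, 0.973, 0.0, 0.0]
contact_force: [-0.1, -0.6, -1.0]
gripper_width: 0.488
grip_force: 61.3
```

Call:
drive_tool --plan "0 0 -0.004 0 0 0 1;0 0 -0.008 0 0 0 1;0 0 -0.012 0 0 0 1;0 0 -0.016 0 0 0 1;0 0 -0.02 0 0 0 1;0 0 -0.02 0 0 0 1;0 0 -0.02 0 0 0 1;0 0 -0.02 0 0 0 1;0 0 -0.02 0 0 0 1;0 0 -0.02 0 0 0 1"

```text
t: 12.9
eef_pos: [0.5661, -0.0362, 0.0915]
orientation: [0.233, 0.973, 0.0, 0.0]
contact_force: [0.5, 0.3, 0.5]
gripper_width: 0.489
grip_force: 61.3
```

Call:
drive_tool --plan "0 0 -0.01 0 0 0 1;0 0 -0.02 0 0 0 1;0 0 -0.03 0 0 0 1;0 0 -0.04 0 0 0 1;0 0 -0.05 0 0 0 1;0 0 -0.06 0 0 0 1;0 0 -0.07 0 0 0 1;0 0 -0.076 0 0 0 1;0 0 -0.08 0 0 0 1;0 0 -0.082 0 0 0 1"

```text
t: 13.73
eef_pos: [0.5661, -0.0363, 0.075]
orientation: [0.233, 0.973, -0.0, -0.0]
contact_force: [-0.7, -0.0, 0.9]
gripper_width: 0.487
grip_force: 61.3
```

Call:
drive_tool --plan "0 0 -0.004 0 0 0 1;0 0 -0.008 0 0 0 1;0 0 -0.012 0 0 0 1;0 0 -0.012 0 0 0 1;0 0 -0.012 0 0 0 1;0 0 -0.012 0 0 0 1;0 0 -0.012 0 0 0 1;0 0 -0.012 0 0 0 1;0 0 -0.012 0 0 0 1;0 0 -0.012 0 0 0 1"

```text
t: 14.57
eef_pos: [0.5658, -0.0364, 0.0725]
orientation: [0.233, 0.973, -0.0, -0.0]
contact_force: [-1.9, -0.8, -1.5]
gripper_width: 0.485
grip_force: 61.2
```

Call:
drive_tool --plan "-0.002 -0.001 -0.004 0 0 0 1;-0.002 -0.001 -0.008 0 0 0 1;-0.002 -0.001 -0.012 0 0 0 1;-0.002 -0.001 -0.016 0 0 0 1;-0.002 -0.001 -0.02 0 0 0 1;-0.002 -0.001 -0.024 0 0 0 1;-0.002 -0.001 -0.028 0 0 0 1;-0.002 -0.001 -0.032 0 0 0 1;-0.002 -0.001 -0.034 0 0 0 1;-0.002 -0.001 -0.034 0 0 0 1"

```text
t: 15.4
eef_pos: [0.5657, -0.0364, 0.0661]
orientation: [0.233, 0.973, 0.0, 0.0]
contact_force: [-2.5, -0.2, 2.5]
gripper_width: 0.488
grip_force: 61.7
```

Call:
drive_tool --plan "0 0 0 0 0 0 0;0 0 0 0 0 0 -1;0 0 0 0 0 0 -1;0 0 0.01 0 0 0 -1;0 0 0.1 0 0 0 -1;0 0 0.3 0 0 0 -1;0 0 0.42 0 0 0 -1;-0.07 0.19 0.42 0 0 0 -1;-0.14 0.38 0.42 0 0 0 -1;-0.2 0.57 0.42 0 0 0 -1"

```text
t: 16.23
eef_pos: [0.5256, 0.0786, 0.1509]
orientation: [0.234, 0.972, 0.001, 0.001]
contact_force: [0.8, 1.1, -0.3]
gripper_width: 1.0
grip_force: 0.0
```

Call:
drive_tool --plan "-0.07 0.19 -0.03 0 0 0 -1;-0.14 0.38 -0.06 0 0 0 -1;-0.2 0.57 -0.1 0 0 0 -1;-0.27 0.76 -0.15 0 0 0 -1;-0.34 0.95 -0.2 0 0 0 -1;-0.4 1 -0.2 0 0 0 -1;-0.45 1 -0.2 0 0 0 -1;-0.5 1 -0.2 0 0 0 -1;-0.526 1 -0.2 0 0 0 -1;-0.526 1 -0.2 0 0 0 -1"

```text
t: 17.07
eef_pos: [0.42, 0.2762, 0.1102]
orientation: [0.233, 0.972, -0.0, 0.0]
contact_force: [-0.0, -0.5, -0.4]
gripper_width: 0.999
grip_force: 0.0
```

```bash
python3 - <<'E'
from h import *
t=snapshot("top");st=readout.state();print(st["eef_pos"],st["contact_force"])
f=t["frame"][:,:,::-1]
A=cv2.resize(f[148:200,336:392],(420,390),interpolation=cv2.INTER_CUBIC)
B=cv2.resize(f[217:241,192:216],(380,390),interpolation=cv2.INTER_CUBIC)
cv2.imwrite("pics/narrow_on.png",np.hstack([A,B]))
E
```

```text
[0.42093995 0.27633215 0.1103729 ] [0.25414578 0.85324296 0.81827189]
```

View pics/narrow_on.png

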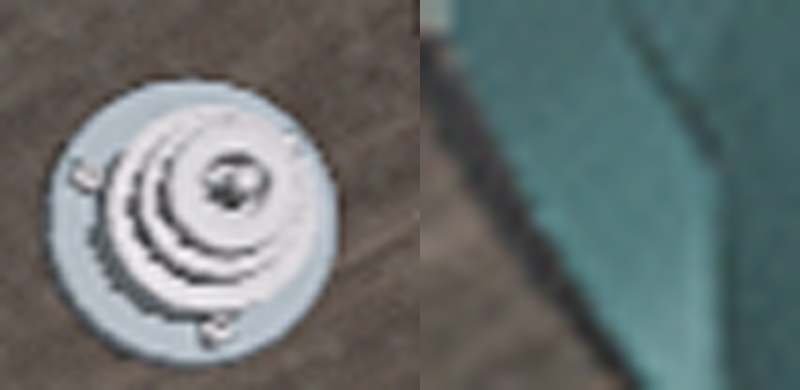

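Narrow collar is seated centrally at crop (235,185). Going for the cap.

Call:
drive_tool --plan "0 0.2 0 0 0 0 -1;0 0.4 0 0 0 0 -1;0 0.514 0 0 0 0 -1;0 0.514 -0.15 0 0 0 -1;0 0.514 -0.3 0 0 0 -1;0 0.514 -0.45 0 0 0 -1;0 0.514 -0.524 0 0 0 -1;0 0.514 -0.524 0 0 0 -1;0 0.514 -0.524 0 0 0 -1;0 0.514 -0.524 0 0 0 -1"

```text
t: 17.95
eef_pos: [0.4221, 0.3805, 0.0063]
orientation: [0.233, 0.972, 0.001, 0.001]
contact_force: [-0.4, 1.0, 0.8]
gripper_width: 0.999
grip_force: 0.0
```

Call:
drive_tool --plan "0 0 0 0 0 0 0;0 0 0 0 0 0 1;0 0 0 0 0 0 1;0 0 0 0 0 0 1;0 0 0 0 0 0 1;0 0 0 0 0 0 1;0 0 0 0 0 0 1;0 0 0 0 0 0 1;0 0 0 0 0 0 1;0 0 0 0 0 0 1"

```text
t: 18.78
eef_pos: [0.4209, 0.3807, 0.0065]
orientation: [0.233, 0.973, 0.0, 0.0]
contact_force: [-2.1, -2.3, 9.4]
gripper_width: 0.414
grip_force: 58.8
```

The upward force fits the pads' forward swing pressing the cap onto the bench, not tip contact: here it was larger at a higher TCP. So I'll regrip lower for more overlap.

Call:
drive_tool --plan "0 0 0 0 0 0 0;0 0 0 0 0 0 -0.5;0 0 0 0 0 0 -0.5;0 0 -0.01 0 0 0 -0.5;0 0 -0.022 0 0 0 -0.5;0 0 -0.022 0 0 0 0;0 0 -0.022 0 0 0 1;0 0 -0.022 0 0 0 1;0 0 -0.022 0 0 0 1;0 0 -0.022 0 0 0 1"

```text
t: 19.62
eef_pos: [0.4204, 0.3803, 0.0008]
orientation: [0.233, 0.973, -0.0, -0.0]
contact_force: [-0.1, -0.2, 4.1]
gripper_width: 0.435
grip_force: 60.1
```

```bash
python3 - <<'E'
from h import *
t=snapshot("scene");st=readout.state();print(st["eef_pos"],st["contact_force"],st["joints"].round(2))
u,v=proj(t,[.4205,.379,.01]).astype(int);print(u,v)
cv2.imwrite("pics/cap_grip.png",cv2.resize(t["frame"][v-40:v+20,u-40:u+40,::-1],(800,600),interpolation=cv2.INTER_CUBIC))
E
```

```text
[0.42045136 0.38034713 0.00085672] [-0.98714561 -0.50903844  2.90536202] [-0.81  0.66  0.02  1.93 -0.02  0.55  0.33]
250 258
```

View pics/cap_grip.png

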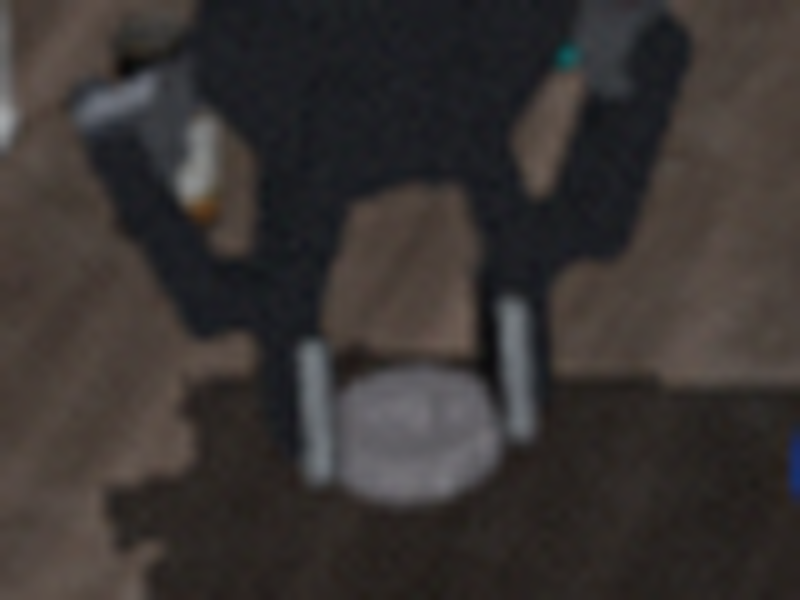

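The cap sits level between the pads, at crop (415,435), with good overlap. Carrying it over while turning about +85°.

Call:
drive_tool --plan "0 0 0.1 0 0 0 1;0 0 0.3 0 0 0 1;0.04 -0.1 0.5 0 0 0.03 1;0.1 -0.25 0.65 0 0 0.06 1;0.15 -0.4 0.65 0 0 0.09 1;0.2 -0.55 0.65 0 0 0.12 1;0.25 -0.7 0.65 0 0 0.15 1;0.3 -0.85 0.65 0 0 0.18 1;0.35 -1 0.65 0 0 0.21 1;0.35 -1 0.65 0 0 0.24 1"

```text
t: 20.5
eef_pos: [0.4927, 0.1728, 0.1305]
orientation: [-0.139, 0.99, -0.002, 0.0]
contact_force: [-0.1, 0.8, -0.6]
gripper_width: 0.436
grip_force: 60.3
```

Call:
drive_tool --plan "0.05 -0.15 0 0 0 0.03 1;0.1 -0.3 0 0 0 0.06 1;0.15 -0.45 0 0 0 0.09 1;0.2 -0.6 0 0 0 0.12 1;0.25 -0.75 0 0 0 0.15 1;0.3 -0.9 0 0 0 0.18 1;0.35 -1 0 0 0 0.21 1;0.378 -1 0 0 0 0.235 1;0.378 -1 0 0 0 0.235 1;0.378 -1 0 0 0 0.235 1"

```text
t: 21.33
eef_pos: [0.5658, -0.0194, 0.1303]
orientation: [-0.488, 0.873, 0.001, -0.0]
contact_force: [0.2, 0.8, -0.7]
gripper_width: 0.428
grip_force: 60.3
```

```bash
python3 - <<'E'
from h import *
from scipy.spatial.transform import Rotation as R
st=readout.state();m=R.from_quat(st["orientation"]).as_matrix();print(st["eef_pos"],np.degrees(np.arctan2(m[1,1],m[0,1])),m[:,2],st["joints"].round(2),st["contact_force"])
E
```

```text
[ 0.56578937 -0.01939609  0.1302824 ] 148.43842277804777 [-6.77437688e-04  7.97953920e-04 -9.99999452e-01] [ 0.15  0.47 -0.22  1.88  0.13  0.81  2.45] [ 0.20678642  0.83470344 -0.6682651 ]
```

Call:
drive_tool --plan "0.002 -0.085 0 0 0 0 1;0.002 -0.085 0 0 0 0 1;0.002 -0.085 0 0 0 0 1;0.002 -0.085 -0.04 0 0 0 1;0.002 -0.085 -0.08 0 0 0 1;0.002 -0.085 -0.11 0 0 0 1;0.002 -0.085 -0.14 0 0 0 1;0.002 -0.085 -0.15 0 0 0 1;0.002 -0.085 -0.155 0 0 0 1;0.002 -0.085 -0.155 0 0 0 1"

```text
t: 22.17
eef_pos: [0.5664, -0.0365, 0.0993]
orientation: [-0.489, 0.872, 0.0, -0.0]
contact_force: [-1.6, -0.1, 0.2]
gripper_width: 0.432
grip_force: 60.3
```

```bash
python3 - <<'E'
from h import *
st=readout.state();print(st["eef_pos"],st["contact_force"],st["moment"])
s=snapshot("scene")
E
```

```text
[ 0.56639134 -0.03650375  0.09930702] [-1.5785768  -0.14734036  0.19049001] [-0.006691   -0.05451298 -0.02808406]
```

Call:
drive_tool --plan "0 0 -0.004 0 0 0 1;0 0 -0.008 0 0 0 1;0 0 -0.012 0 0 0 1;0 0 -0.016 0 0 0 1;0 0 -0.02 0 0 0 1;0 0 -0.024 0 0 0 1;0 0 -0.026 0 0 0 1;0 0 -0.026 0 0 0 1;0 0 -0.026 0 0 0 1;0 0 -0.026 0 0 0 1"

```text
t: 23.05
eef_pos: [0.5665, -0.0366, 0.0945]
orientation: [-0.489, 0.872, 0.0, -0.0]
contact_force: [0.2, -0.4, -0.7]
gripper_width: 0.433
grip_force: 60.3
```

Call:
drive_tool --plan "0 0 -0.004 0 0 0 1;0 0 -0.008 0 0 0 1;0 0 -0.012 0 0 0 1;0 0 -0.016 0 0 0 1;0 0 -0.02 0 0 0 1;0 0 -0.02 0 0 0 1;0 0 -0.02 0 0 0 1;0 0 -0.02 0 0 0 1;0 0 -0.02 0 0 0 1;0 0 -0.02 0 0 0 1"

```text
t: 23.88
eef_pos: [0.5665, -0.0366, 0.0906]
orientation: [-0.489, 0.872, 0.0, 0.0]
contact_force: [-1.7, 1.4, 3.1]
gripper_width: 0.436
grip_force: 60.7
```

Call:
drive_tool --plan "0 0 -0.002 0 0 0 1;0 0 -0.004 0 0 0 1;0 0 -0.006 0 0 0 1;0 0 -0.008 0 0 0 1;0 0 -0.008 0 0 0 1;0 0 -0.008 0 0 0 1;0 0 -0.008 0 0 0 1;0 0 -0.008 0 0 0 1;0 0 -0.008 0 0 0 1;0 0 -0.008 0 0 0 1"

```text
t: 24.72
eef_pos: [0.5666, -0.0365, 0.0894]
orientation: [-0.489, 0.872, -0.0, 0.0]
contact_force: [-2.1, 0.3, 6.9]
gripper_width: 0.432
grip_force: 61.1
```

```bash
python3 - <<'E'
from h import *
st=readout.state();print(st["eef_pos"],st["contact_force"],st["moment"])
E
```

```text
[ 0.56662971 -0.03654669  0.08939575] [-2.11748017  0.26576753  6.91258223] [ 0.1036007   0.62182567 -0.01903446]
```

There's contact at about pin height, so the slot isn't quite on the pin. My visual estimates suggest a small negative yaw correction, so I'll search by turning under light pressure.

Call:
drive_tool --plan "0 0 0.003 0 0 0 1;0 0 0.003 0 0 -0.005 1;0 0 0.003 0 0 -0.01 1;0 0 0.003 0 0 -0.015 1;0 0 0.003 0 0 -0.02 1;0 0 0.003 0 0 -0.025 1;0 0 0.003 0 0 -0.03 1;0 0 0.003 0 0 -0.035 1;0 0 0.003 0 0 -0.04 1;0 0 0.003 0 0 -0.04 1"

```text
t: 25.55
eef_pos: [0.5664, -0.0368, 0.0893]
orientation: [-0.433, 0.901, -0.0, -0.0]
contact_force: [-1.2, -0.9, -0.2]
gripper_width: 0.43
grip_force: 60.4
```

```bash
python3 - <<'E'
from h import *
st=readout.state();print(st["eef_pos"],st["contact_force"],st["moment"],st["orientation"])
E
```

```text
[ 0.56637842 -0.03681792  0.08927305] [-1.19856434 -0.86208343 -0.15144545] [-0.17041934  0.1677903  -0.0330784 ] [-4.33002649e-01  9.01392632e-01 -3.11045429e-05 -1.69564208e-04]
```

Contact is gone, so the slot is aligned. Descending slowly.

Call:
drive_tool --plan "0 0 -0.002 0 0 0 1;0 0 -0.004 0 0 0 1;0 0 -0.006 0 0 0 1;0 0 -0.008 0 0 0 1;0 0 -0.01 0 0 0 1;0 0 -0.012 0 0 0 1;0 0 -0.014 0 0 0 1;0 0 -0.014 0 0 0 1;0 0 -0.014 0 0 0 1;0 0 -0.014 0 0 0 1"

```text
t: 26.38
eef_pos: [0.5664, -0.0367, 0.0866]
orientation: [-0.433, 0.901, 0.0, -0.0]
contact_force: [-1.8, -1.7, 3.2]
gripper_width: 0.43
grip_force: 60.6
```

Call:
drive_tool --plan "0 0 -0.002 0 0 0 1;0 0 -0.004 0 0 0 1;0 0 -0.006 0 0 0 1;0 0 -0.008 0 0 0 1;0 0 -0.008 0 0 0 1;0 0 -0.008 0 0 0 1;0 0 -0.008 0 0 0 1;0 0 -0.008 0 0 0 1;0 0 -0.008 0 0 0 1;0 0 -0.008 0 0 0 1"

```text
t: 27.22
eef_pos: [0.5664, -0.0367, 0.085]
orientation: [-0.433, 0.901, 0.0, -0.0]
contact_force: [-2.5, -2.2, 1.9]
gripper_width: 0.433
grip_force: 60.6
```

```bash
python3 - <<'E'
from h import *
st=readout.state();print(st["eef_pos"],st["contact_force"],st["moment"],st["orientation"])
E
```

```text
[ 0.56642992 -0.03667529  0.08502041] [-2.49870719 -2.2461361   1.90891797] [-0.34851317  0.56994073  0.01415222] [-4.33495366e-01  9.01155792e-01  2.74927478e-05 -7.11047219e-05]
```

Call:
drive_tool --plan "-0.002 -0.002 -0.001 0 0 0 1;-0.002 -0.002 -0.003 0 0 0 1;-0.002 -0.002 -0.005 0 0 0 1;-0.002 -0.002 -0.007 0 0 0 1;-0.002 -0.002 -0.009 0 0 0 1;-0.002 -0.002 -0.011 0 0 0 1;-0.002 -0.002 -0.013 0 0 0 1;-0.002 -0.002 -0.015 0 0 0 1;-0.002 -0.002 -0.015 0 0 0 1;-0.002 -0.002 -0.015 0 0 0 1"

```text
t: 28.05
eef_pos: [0.5662, -0.0368, 0.082]
orientation: [-0.434, 0.901, 0.0, 0.0]
contact_force: [0.2, 0.5, 1.5]
gripper_width: 0.435
grip_force: 60.6
```

Call:
drive_tool --plan "0 0 -0.002 0 0 0 1;0 0 -0.004 0 0 0 1;0 0 -0.006 0 0 0 1;0 0 -0.008 0 0 0 1;0 0 -0.01 0 0 0 1;0 0 -0.012 0 0 0 1;0 0 -0.014 0 0 0 1;0 0 -0.015 0 0 0 1;0 0 -0.015 0 0 0 1;0 0 -0.015 0 0 0 1"

```text
t: 28.88
eef_pos: [0.5663, -0.0369, 0.0796]
orientation: [-0.434, 0.901, -0.0, 0.0]
contact_force: [-1.4, 0.2, 7.2]
gripper_width: 0.431
grip_force: 61.1
```

Call:
drive_tool --plan "0 0 -0.003 0 0 0 1;0 0 -0.006 0 0 0 1;0 0 -0.009 0 0 0 1;0 0 -0.012 0 0 0 1;0 0 -0.015 0 0 0 1;0 0 -0.018 0 0 0 1;0 0 -0.021 0 0 0 1;0 0 -0.025 0 0 0 1;0 0 -0.025 0 0 0 1;0 0 -0.025 0 0 0 1"

```text
t: 29.72
eef_pos: [0.5664, -0.0369, 0.0753]
orientation: [-0.434, 0.901, -0.0, 0.0]
contact_force: [-3.8, 0.9, 11.0]
gripper_width: 0.432
grip_force: 61.6
```

Call:
drive_tool --plan "-0.001 0 -0.003 0 0 0 1;-0.002 0 -0.006 0 0 0 1;-0.002 0 -0.008 0 0 0 1;-0.002 0 -0.008 0 0 -0.015 1;-0.002 0 -0.008 0 0 -0.03 1;-0.002 0 -0.008 0 0 -0.045 1;-0.002 0 -0.008 0 0 -0.06 1;-0.002 0 -0.008 0 0 -0.075 1;-0.002 0 -0.008 0 0 -0.09 1;-0.002 0 -0.008 0 0 -0.09 1"

```text
t: 30.55
eef_pos: [0.5662, -0.0376, 0.074]
orientation: [-0.301, 0.954, -0.001, 0.0]
contact_force: [-3.4, -1.0, 13.3]
gripper_width: 0.433
grip_force: 61.7
```

```bash
python3 - <<'E'
from h import *
st=readout.state();print(st["eef_pos"],st["contact_force"],st["moment"],2*np.degrees(np.arctan2(st["orientation"][1],st["orientation"][0]))-90)
E
```

```text
[ 0.56623028 -0.03756617  0.07401893] [-3.43044175 -0.99460455 13.26647285] [-0.14555068  0.90325132  0.07515411] 125.07501507168948
```

Call:
drive_tool --plan "0 0 0 0 0 -0.035 1;0 0 0 0 0 -0.07 1;0 0 0 0 0 -0.105 1;0 0 0 0 0 -0.14 1;0 0 0 0 0 -0.175 1;0 0 0 0 0 -0.21 1;0 0 0 0 0 -0.245 1;0 0 0 0 0 -0.28 1;0 0 0 0 0 -0.315 1;0 0 0 0 0 -0.35 1"

```text
t: 31.38
eef_pos: [0.5656, -0.0376, 0.0738]
orientation: [0.243, 0.97, -0.0, -0.0]
contact_force: [-4.2, 0.2, 13.0]
gripper_width: 0.437
grip_force: 61.6
```

```bash
python3 - <<'E'
from h import *
st=readout.state();print(st["eef_pos"],st["contact_force"],st["moment"],2*np.degrees(np.arctan2(st["orientation"][1],st["orientation"][0]))-90,st["joints"].round(2))
E
```

```text
[ 0.56556368 -0.03755568  0.07379967] [-4.21107105  0.21147679 12.99050058] [-0.12251972  1.06768752  0.13910903] 61.8817333615776 [-0.14  0.54  0.19  1.93 -0.15  0.69  1.22]
```

Call:
drive_tool --plan "0 0 0 0 0 -0.02 1;0 0 0 0 0 -0.04 1;0 0 0 0 0 -0.04 1;0 0 0.002 0 0 -0.04 1;0 0 0.004 0 0 -0.04 1;0 0 0.006 0 0 -0.04 1;0 0 0.008 0 0 -0.04 1;0 0 0.01 0 0 -0.04 1;0 0 0.01 0 0 -0.04 1;0 0 0.01 0 0 -0.04 1"

```text
t: 32.22
eef_pos: [0.566, -0.0373, 0.0755]
orientation: [0.301, 0.954, 0.0, 0.0]
contact_force: [-3.3, 0.6, 11.1]
gripper_width: 0.432
grip_force: 61.5
```

Call:
drive_tool --plan "0 0 0.002 0 0 0 1;0 0 0.004 0 0 0 1;0 0 0.006 0 0 0 1;0 0 0.006 0 0 0 1;0 0 0.006 0 0 0 1;0 0 0.006 0 0 0 1;0 0 0.006 0 0 0 1;0 0 0.006 0 0 0 1;0 0 0.006 0 0 0 1;0 0 0.006 0 0 0 1"

```text
t: 33.05
eef_pos: [0.5659, -0.0373, 0.0766]
orientation: [0.301, 0.954, 0.0, 0.0]
contact_force: [-3.3, 0.0, 9.0]
gripper_width: 0.432
grip_force: 61.3
```

Call:
drive_tool --plan "0 0 0.002 0 0 0 1;0 0 0.004 0 0 0 1;0 0 0.006 0 0 0 1;0 0 0.006 0 0 0 1;0 0 0.006 0 0 0 1;0 0 0.006 0 0 0 1;0 0 0.006 0 0 0 1;0 0 0.006 0 0 0 1;0 0 0.006 0 0 0 1;0 0 0.006 0 0 0 1"

```text
t: 33.88
eef_pos: [0.5659, -0.0373, 0.0776]
orientation: [0.301, 0.954, 0.0, 0.0]
contact_force: [-1.7, -0.6, 8.8]
gripper_width: 0.433
grip_force: 61.2
```

Call:
drive_tool --plan "0 0 0.002 0 0 0 1;0 0 0.004 0 0 0 1;0 0 0.005 0 0 0 1;0 0 0.005 0 0 0 1;0 0 0.005 0 0 0 1;0 0 0.005 0 0 0 1;0 0 0.005 0 0 0 1;0 0 0.005 0 0 0 1;0 0 0.005 0 0 0 1;0 0 0.005 0 0 0 1"

```text
t: 34.72
eef_pos: [0.5658, -0.0372, 0.0781]
orientation: [0.301, 0.954, -0.0, 0.0]
contact_force: [-1.6, 0.1, 5.2]
gripper_width: 0.431
grip_force: 60.9
```

The force now falls faster than the spring alone would give: the pin has caught the cap. Releasing and backing away upward.

Call:
drive_tool --plan "0 0 0.002 0 0 0 1;0 0 0.003 0 0 0 0.5;0 0 0.003 0 0 0 -1;0 0 0.003 0 0 0 -1;0 0 0.01 0 0 0 -1;0 0 0.1 0 0 0 -1;0 0 0.3 0 0 0 -1;0 0 0.45 0 0 0 -1;-0.1 0.15 0.5 0 0 0 -1;-0.15 0.3 0.5 0 0 0 -1"

```text
t: 35.55
eef_pos: [0.5368, 0.0217, 0.1812]
orientation: [0.303, 0.953, 0.001, 0.003]
contact_force: [0.5, 0.8, -0.8]
gripper_width: 1.0
grip_force: 0.0
```

Call:
drive_tool --plan "-0.1 0.15 0 0 0 0 -1;-0.15 0.3 0 0 0 0 -1;-0.2 0.5 0 0 0 0 -1;-0.2 0.5 0 0 0 0 -1;-0.2 0.5 0 0 0 0 -1;-0.2 0.5 0 0 0 0 -1;-0.2 0.5 0 0 0 0 -1;-0.2 0.5 0 0 0 0 -1;-0.2 0.5 0 0 0 0 -1;-0.2 0.5 0 0 0 0 -1"

```text
t: 36.38
eef_pos: [0.496, 0.122, 0.1778]
orientation: [0.302, 0.953, -0.0, 0.0]
contact_force: [0.1, -0.2, 0.3]
gripper_width: 1.0
grip_force: 0.0
```

```bash
python3 - <<'E'
from h import *
t=snapshot("top");s=snapshot("scene");print(readout.state()["eef_pos"])
A=cv2.resize(t["frame"][155:195,345:385,::-1],(400,400),interpolation=cv2.INTER_CUBIC)
B=cv2.resize(s["frame"][140:190,296:346,::-1],(400,400),interpolation=cv2.INTER_CUBIC)
cv2.imwrite("pics/final.png",np.hstack([A,B]))
E
```

```text
[0.49582011 0.12245092 0.17783149]
```

View pics/final.png

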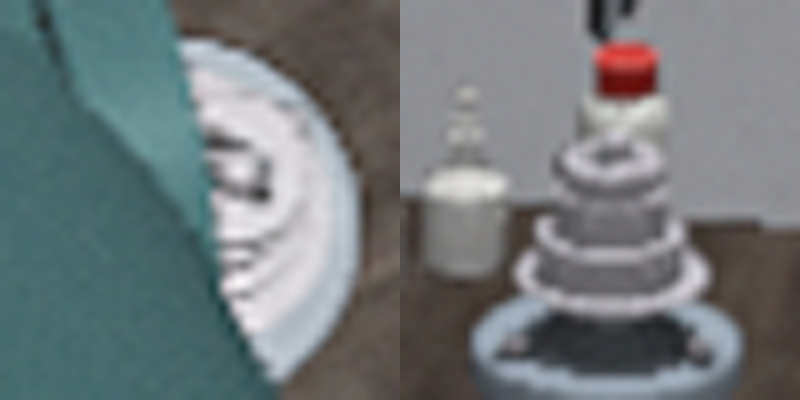

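The final picture shows the stack level and threaded. The blade's rim is at row ~174, against ~173 before, about 3 mm lower, so the spring is held down. The slot lies across the pin and the arm is clear. Handing in.

```bash
python3 -c "
from station import ticket
print(ticket.hand_in())"
```

```text
the job is handed in; nothing more can be done
None
```

I handed the job in at about 36 s: both collars are seated and the cap is turned about 87° under the pin. The highest force I read at the wrist while touching the spindle was about 14 N, and I saw no bystander contact. The hand-in returned no verdict, so success is judged only from the forces and the last picture.

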